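Clamp a basket base on the weaving board

TASK

Clamp the plywood basket base on the weaving board so that weaving can start: push the steel clamp strap round with the outside of a finger until its rubber foot stands over the middle of the base, then press the cam lever fully down with a fingertip so that the foot grips the base. Only push and press; leave the base lying in its dowels, do not push the lever down before the strap is over the base, leave the other things on the bench alone, and draw back clear at the end.

Things in the scene. Friction and masses are not known exactly. Their poses are not given: they have to be found in the camera images.
- base: The basket base to be clamped: round pale plywood disc, 150 mm diameter, 9 mm thick, a ring of dark stake-hole marks near its rim and one at its centre. It lies loose and flat on the weaving board between three steel dowels (8 mm thick, 12 mm tall, 2.5 mm of play). Origin: centre of its underside, 18 mm above the bench; its top is at 27 mm.
- board: The weaving board, a fixed brown wooden board 280 (its x) x 300 (its y) x 18 mm screwed to the bench. Origin: centre of its underside, on the bench surface. In its frame the base's centre lies at about (-20, -60) mm and the clamp post at (-20, +60) mm.
- foot: The round rubber foot (20 mm diameter, 9 mm tall) under the free end of the strap, 120 mm from the post's axis. Origin: centre of its lower face, 30 mm above the bench with the lever right up, so it passes 2 to 3 mm over the base. Its 8 mm spindle sticks up through a nut on top of the strap (to 74 mm above the bench).
- strap (a joint): Swing of the clamp strap about the upright post, rad: 0 = across the board over the middle of the base; it starts swung away at 0.85 to 1.5, positive being anticlockwise from above (strap towards the board's +x). Free from -0.4 to 1.8, with no catch or stop at 0; it stays where it is left (friction 0.25 N m, some 3 N at 85 mm from the post).
- strap_axis (a point): Point on the strap's vertical swing axis (the post's axis), 54 mm above the bench, level with the strap's top. The strap is a dark flat steel bar, 26 mm wide, 10 mm thick, its underside 44 mm above the bench (lever up), from 31 mm behind this axis to 135 mm in front of it, with round ends.
- lever (a joint): Cam lever angle, rad: 0 = standing 80 degrees up, leaning a little back (away from the foot); grows as it is pushed back and down, away from the foot, to its stop at 1.3, pointing straight back, 5 degrees above level. Starts at 0 to 0.2, turns with the strap, stays where left; 4 to 5 N near its tip moves it. It lowers the strap 5.6 mm; the spring-loaded foot then presses with about 13 N.
- lever_axis (a point): The cam lever's horizontal pivot pin, above the post, 70 mm above the bench; the pin lies across the strap.
- lever_tip (a point): The outer end of the cam lever on its centre line, 100 mm from lever_axis. The lever is a forked steel arm ending in a black plastic grip 45 mm long, 18 mm wide and 11 mm thick.
- bodkin: Bystander: a wooden-handled awl 130 mm long lying on the board's right rear corner. Origin under its middle.
- spool: Bystander: a thread spool 32 mm across and 30 mm tall standing on the board's near left part. Origin: centre of its underside.
- scissors: Bystander: red-handled scissors 170 mm long lying to the right of the board. Origin under the pivot.
- sprayer: Bystander: a clear spray bottle with black trigger head, 68 mm diameter, 185 mm tall, left of the board. Origin: centre of its underside.
- wire_coil: Bystander: a coil of aluminium wire, 125 mm across, 15 mm tall, lying behind the board. Origin: centre of its underside.
- spare_base: Bystander: a smaller spare plywood base, 120 mm across, 9 mm thick, lying on the bench behind the board, not on it. Origin: centre of its underside.
- beater: Bystander: a flat steel rapping iron with dark wooden handle, 245 mm long, 30 mm wide, 14 mm tall, lying to the near left of the board. Origin: under the middle of its length, about.
- reed_pot: Bystander: a small woven pot with reeds in it, 90 mm across, 100 mm tall (reeds to 215 mm), to the right of the board. Origin: centre of its underside.

How it is judged:
On the way, in this order (a step that is already met when the one before it is completed fails the run):
1. the strap is swung round so that the rubber foot stands over the middle of the base, the lever still up (horizontal distance between foot and base below 0.015 m and value of joint lever below 0.5 rad), for 0.2 s.
2. the cam lever is pressed fully down and the foot grips the base (value of joint lever above 1.2 rad and contact force between foot and base above 7 N), for 0.2 s.
At the end, for the whole second after the job is handed in: The foot stands within 15 mm of the base's centre, the cam lever is at its stop (past 1.2 of 1.3 rad) and the foot presses the base with more than 7 N; the base lies flat between its dowels, within 8 mm of where it was (all of step 2 and horizontal distance between foot and base below 0.015 m and distance of base from where it was at the start of the episode below 0.008 m and angle between base's own z axis and vertical below 0.03 rad and linear speed of base below 0.01 m/s); the robot touches nothing.
It fails at once if the lever is pushed down before the strap is over the base (value of joint lever above 0.6 rad and horizontal distance between foot and base above 0.025 m).
It fails at once if the base is lifted or dragged out of its dowels (distance of base from where it was at the start of the episode above 0.012 m or angle between base's own z axis and vertical above 0.12 rad).
It fails at once if another thing on the bench is lifted, pushed away or knocked over (distance of any of bodkin, spool, scissors, sprayer, wire_coil, spare_base, beater, reed_pot from where it was at the start of the episode above 0.03 m or angle between any of sprayer, spool, reed_pot's own z axis and vertical above 0.6 rad).
It also fails if it takes over 56 s, if anything falls off the work surface, if the arm or the gripper's body presses on something with over 40 N, if the wrist force passes 120 N, or if a joint passes its speed limit or range.

ROBOT

A 7-joint arm with a two-finger parallel gripper is mounted at the origin on the work surface. World frame = base frame: x ahead of the robot, y to its left, z up, the work surface at z = 0. Lengths are in m, angles in rad, forces in N, time in s.
With the tool pointing down it reaches from about 0.4 to 0.85 m from the base axis. Payload 10.4 kg.
Tool frame: the origin (TCP) lies midway between the tips of the shut fingers; the grasp point (between the pads) lies 19 mm behind it; z points along the fingers, y is the line along which they close (so a half turn about z gives the same grasp; the last joint's range is limited). The gripper opens to 87 mm and grips with 3 to 60 N. Pads are 19 mm wide; open, the fingers measure 117 mm over their backs; the gripper's body (75 mm by 190 mm) begins 51 mm behind the grasp point.
Start: joints at [-1.132, 0.332, -0.065, 1.46, 0.022, 1.35, -0.088], TCP at [0.278, 0.56, 0.223] pointing down, gripper open.
Joint ranges: [-2.6, 2.6], [-0.5, 2.12], [-1.47, 1.34], [0.16, 2.42], [-1.27, 4.41], [0.06, 2.06], [-2.6, 2.6]. Speed limits (rad/s): [2.22, 2.22, 2.79, 2.79, 3.14, 3.14, 3.14].

INTERFACE

Orientations are given as a unit quaternion [x, y, z, w].
In Python, from bench import r gives the robot as it stands.
- The arm moves only by the tool arm_command, never from a script. Its argument "moves" is one flat list of numbers, 4 for each row, row after row: the shift along the tool's x, y, z in cm, then the turn about the tool's z in degrees. A call has 1 to 12 rows; each row shifts and turns the commanded pose from where the row before left it, along the tool's axes as they then stand; what a row does not reach is not made up. A row lasts 1/12 s, in which the tool goes at most 41.7 mm and 7.16 degrees, less where a joint would pass 70% of its speed; a pose out of reach is approached as far as the arm can. A call with a gripper value outside its range is refused whole. "fingers" is the opening in per cent of the stroke, from 0 (shut) to 100 (fully open), set as the call begins (left out, the last holds). The fingers move at their own pace and stop on an object; "squeeze" is the grip in N (left out, the last holds). Time passes only in rows, so rows that do not move let the fingers close. It gives the time, the measured TCP pose, the force, the opening and the grip force at its end, in the units of the state.
- r.read_state(): the state, without advancing time (a new reading comes with each control period).
- r.camera(name): name is "scene" or "side" or "wrist"; returns the picture (384x512x3 uint8, red, green, blue); there is no depth.
- r.camera_info(name): a dict with "fx", "fy", "cx", "cy" (pixels), "k1" (the pictures are not rectified: a ray, as slopes to the right and down, at radius r is drawn at 1 + k1 r^2 times it, then the intrinsics apply), "origin" and "attitude" of the camera in the world. Camera axes: x right, y up, looking along -z (the intrinsics and any distortion apply to the point x, -y, -z); pixel columns grow to the right and rows downward; lengths in m; the calibration is good to about 2 mm. A picture is of the moment at which its call begins: read the wrist's pose just before it. camera_info takes no time and is no camera call; for the wrist camera it gives the pose at the moment of the call.
- r.close_job(): hands the job in; it is judged then, once.
The state is a dict: "time": time; "joint_positions": joint angles; "joint_vel": joint speeds; "joint_torque": joint torques, N m; "ee_pos": TCP position; "eef_rot": TCP orientation; "ft_force": force on the tool from outside, world axes, zero at the start; "torque": the same for the moment, N m; "width": finger opening in m; "grip_force": force on a finger pad.
Only numpy, scipy, OpenCV 4.12 (cv2) and the standard library are available. Lean on these libraries where they do the work, as an engineer would, in place of code of your own. Each camera call takes 0.05 s, during which the arm holds its last target. There are 200 camera calls.

## Working session

There is one attempt and no reset: what is moved stays moved. The work goes in short steps, Python scripts to look and compute and a tool call to move; the robot and the scene stay as the last step left them, time stands still between calls to the robot, and variables do not carry over. Pictures are saved under pics/ and viewed, at most 10 in all, crops included, and the job is handed in when it is done.

Besides the shell and the picture viewer there is one more tool, called after ">>>" by a JSON object that holds its "name" and its "arguments", one argument or row to a line. arm_command: Moves the arm, as the interface text tells. Its arguments: {"type":"object","properties":{"moves":{"type":"array"},"fingers":{"type":"number"},"squeeze":{"type":"number"}},"required":["moves"]}

```bash
mkdir -p pics
cat > h.py <<'E'
import numpy as np, cv2
from scipy.spatial.transform import Rotation as R
from bench import r
def info(n):
    i=r.camera_info(n); a=np.array(i['attitude'],float)
    M=a if a.shape==(3,3) else R.from_quat(a).as_matrix()
    return i,M,np.array(i['origin'])
def ray(n,u,v,I=None):
    i,M,o=I or info(n)
    x,y=(u-i['cx'])/i['fx'],(v-i['cy'])/i['fy']; a,b=x,y
    for _ in range(20):
        s=1+i['k1']*(a*a+b*b); a,b=x/s,y/s
    return o,M@np.array([a,-b,-1.])
def onz(n,u,v,z,I=None):
    o,d=ray(n,u,v,I); return o+d*(z-o[2])/d[2]
def tri(n1,p1,n2,p2):
    o,d=ray(n1,*p1); q,e=ray(n2,*p2)
    s=np.linalg.lstsq(np.c_[d,-e],q-o,rcond=None)[0]
    a,b=o+d*s[0],q+e*s[1]; return (a+b)/2,np.linalg.norm(a-b)
def proj(n,p,I=None):
    i,M,o=I or info(n); c=M.T@(np.array(p)-o); x,y=c[0]/-c[2],-c[1]/-c[2]
    s=1+i['k1']*(x*x+y*y); return i['fx']*x*s+i['cx'],i['fy']*y*s+i['cy']
def save(n,f,crop=None,k=1):
    im=r.camera(n)[:,:,::-1]
    if crop: im=im[crop[1]:crop[3],crop[0]:crop[2]]
    cv2.imwrite('pics/'+f,cv2.resize(im,None,fx=k,fy=k,interpolation=cv2.INTER_CUBIC))
E
python3 - <<'E'
from h import *
save('scene','s0.png',None,1.55); save('side','d0.png',None,1.55)
for n in('scene','side','wrist'): print(n,r.camera_info(n))
print(r.read_state())
E
```

```text
scene {'fx': 464.6606843865324, 'fy': 464.6606843865324, 'cx': 258.49477853518584, 'cy': 194.28119345116946, 'k1': -0.1259536286426253, 'origin': array([1.5558305 , 0.27293874, 0.91036561]), 'attitude': array([0.26464133, 0.35871076, 0.70707065, 0.54894686])}
side {'fx': 398.2029169826189, 'fy': 398.2029169826189, 'cx': 257.29346529754827, 'cy': 193.6525497014288, 'k1': 0.010613749590562273, 'origin': array([ 0.11114058, -0.65010905,  0.59238604]), 'attitude': array([ 0.46033901, -0.14225812, -0.28157421,  0.82979913])}
wrist {'fx': 282.33330636194427, 'fy': 282.33330636194427, 'cx': 263.002122225639, 'cy': 190.02727319925444, 'k1': 0.0240137813104077, 'origin': array([0.2112759 , 0.59202006, 0.38433668]), 'attitude': array([-0.11679599, -0.07123329,  0.52174419,  0.84206147])}
{'time': 0.1, 'joint_positions': array([-1.13159969,  0.33279297, -0.06470047,  1.46082935,  0.02156984,
        1.34992376, -0.08850558]), 'joint_vel': array([-9.43958582e-04, -3.77276824e-04, -1.40924264e-05, -2.32011587e-03,
       -6.49510791e-04,  1.24886718e-03, -2.59845561e-05]), 'joint_torque': array([ 1.64486632e-03, -6.24544501e+01,  2.48768250e-02, -3.90712953e+01,
       -6.14753016e-02,  3.66175559e-02,  1.41936453e-04]), 'ee_pos': array([0.27831398, 0.55922906, 0.22185667]), 'eef_rot': array([ 2.28848708e-01,  9.73461798e-01, -6.16128374e-04, -1.30573986e-04]), 'ft_force': array([ 0.66827544, -0.57748138,  0.95835127]), 'torque': array([ 0.02012208,  0.00953557, -0.00713732]), 'grip_force': 0.0, 'width': 0.08712136789775488}
```

View pics/s0.png

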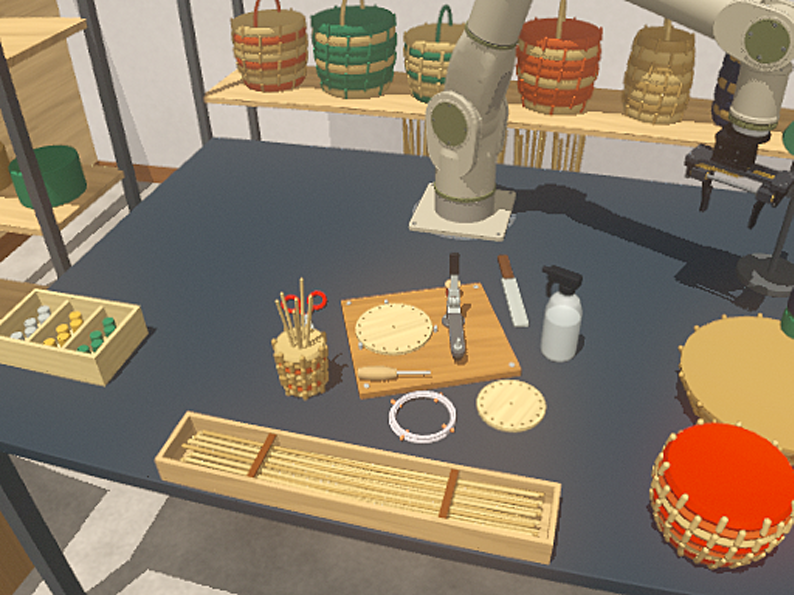

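View pics/d0.png

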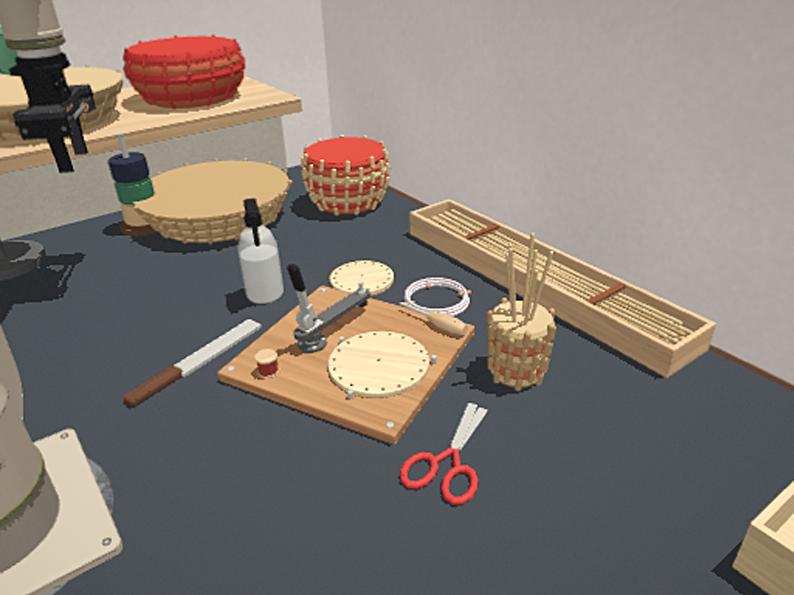

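The scene view shows the board, with the base centred near (394,328) of the enlarged picture. The strap points at the camera, with its nut at about (458,350), and the lever grip top is at (454,256). In the side view the base is at (380,361), the nut at (362,288), the grip tip at (294,268) and the spool at (266,361). Next I'll measure from enlarged crops.

Run:
```python
from h import *
def base(n,box):
    im=r.camera(n); hsv=cv2.cvtColor(im,cv2.COLOR_RGB2HSV)
    m=np.zeros(im.shape[:2],np.uint8);x0,y0,x1,y1=box
    h=hsv[y0:y1,x0:x1]; m[y0:y1,x0:x1]=((h[...,1]<115)&(h[...,2]>175)&(h[...,0]<35)&(h[...,0]>12))*255
    m=cv2.morphologyEx(m,cv2.MORPH_CLOSE,np.ones((5,5)))
    c=max(cv2.findContours(m,0,1)[0],key=cv2.contourArea)[:,0]
    I=info(n); P=np.array([onz(n,*p,.027,I)[:2] for p in c])
    (x,y),rad=cv2.minEnclosingCircle((P*1000).astype(np.float32))
    A=np.c_[2*P,np.ones(len(P))]; s=np.linalg.lstsq(A,(P**2).sum(1),rcond=None)[0]
    print(n,'base',s[:2],np.sqrt(s[2]+s[:2]@s[:2]),x,y,rad)
base('scene',(222,185,285,235)); base('side',(205,205,285,262))
a=r.camera('scene')[:,:,::-1][155:265,215:340]; b=r.camera('side')[:,:,::-1][165:290,135:310]
a=cv2.resize(a,(625,550),interpolation=2)
cv2.imwrite('pics/c1.png',a); cv2.imwrite('pics/c2.png',cv2.resize(b,None,fx=4.5,fy=4.5,interpolation=2))
```

```text
scene base [ 0.51463625 -0.03803381] 0.07668387585391408 511.6880187988281 -43.51969528198242 88.00975036621094
side base [ 0.50952527 -0.04361615] 0.07789270244246721 507.8134460449219 -41.494422912597656 89.02234649658203
```

View pics/c1.png

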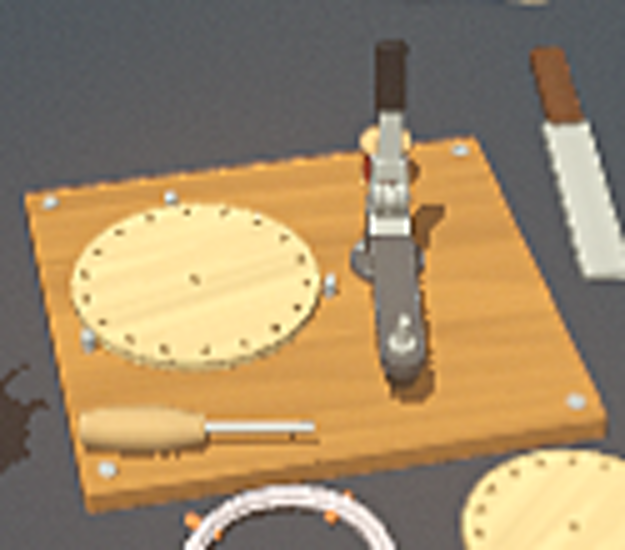

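View pics/c2.png

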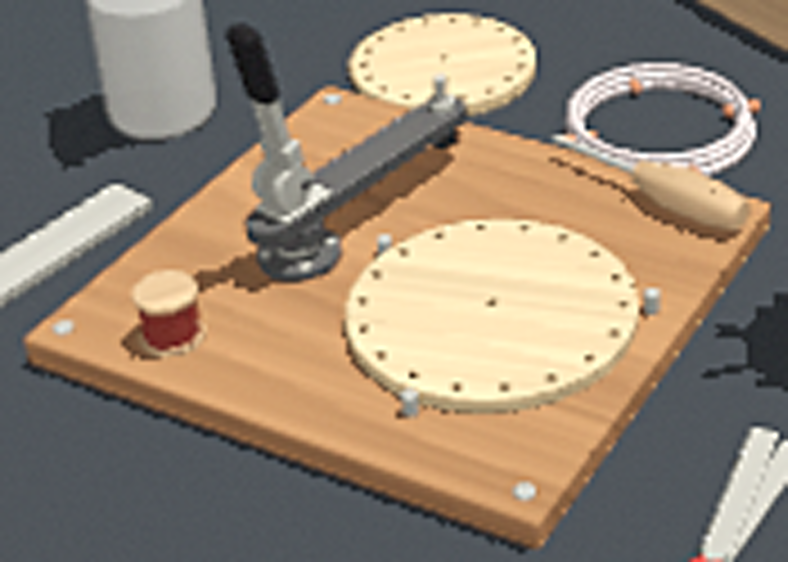

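The crops show:
- **Base centre mark:** crop 1 (196,280), crop 2 (491,302).
- **Spindle top:** crop 1 (404,318), crop 2 (440,78).
- **Grip tip:** crop 1 (391,44), crop 2 (240,29).
- **Four board screws:** these give the board's direction.
- **Spool:** it stands near the post on the robot's side.

Run:
```python
from h import *
S=lambda u,v:(u/5+215,v/5+155); D=lambda u,v:(u/4.5+135,v/4.5+165)
c=onz('scene',*S(196,280),.027),onz('side',*D(491,302),.027); print('base',c)
b=(c[0]+c[1])/2
print('spindle',tri('scene',S(404,318),'side',D(440,78)))
print('tip',tri('scene',S(391,44),'side',D(240,29)))
print('spool top',onz('side',*D(167,285),.048))
q=[onz('scene',*S(*p),.018)[:2] for p in[(50,202),(460,150),(576,401),(107,469)]]
q2=[onz('side',*D(*p),.018)[:2] for p in[(525,491),(64,327),(332,99)]]
print('screws',q,q2)
# board y: from q0 to q1 (toward +y world), x: q1->q2
for a in(q[1]-q[0],q[2]-q[3],q2[1]-q2[0]): print(np.degrees(np.arctan2(a[1],a[0])),np.linalg.norm(a))
ey=(q[1]-q[0])/np.linalg.norm(q[1]-q[0])+(q[2]-q[3])/np.linalg.norm(q[2]-q[3])+(q2[1]-q2[0])/np.linalg.norm(q2[1]-q2[0]); ey/=np.linalg.norm(ey)
post=b[:2]+.12*ey; sp=tri('scene',S(404,318),'side',D(440,78))[0][:2]; 
print('ey',ey,'post',post,'spindle r',np.linalg.norm(sp-post)); v=sp-post
print('strap ang',np.arctan2(-ey[0]*v[1]+ey[1]*v[0],-ey@v))
I=info('wrist');print('wrist cam ->tcp',I[2]-r.read_state()['ee_pos'])
```

```text
base (array([ 0.51363918, -0.03585372,  0.027     ]), array([ 0.51133633, -0.04171518,  0.027     ]))
spindle (array([0.57529942, 0.10044451, 0.07219728]), np.float64(0.00541441369379839))
tip (array([0.4417875 , 0.06514828, 0.16550723]), np.float64(0.0014272936083985866))
spool top [0.37675763 0.04852078 0.048     ]
screws [array([ 0.44890752, -0.150348  ]), array([0.33297494, 0.0932739 ]), array([0.55799449, 0.20081276]), array([ 0.67447959, -0.04309879])] [array([ 0.44973396, -0.15537208]), array([0.33347246, 0.08786627]), array([0.55775362, 0.19546902])]
115.44841940608048 0.2697999158754594
115.52779175797397 0.27029914394885934
115.54656862230364 0.26959530635736073
ey [-0.43063071  0.90252822] post [0.46081207 0.06951894] spindle r 0.11859066166195759
strap ang 1.3894305199069226
wrist cam ->tcp [-0.06711205  0.03266497  0.16249585]
```

Run:
```python
from h import *
for n,k,p in[('sprayer','scene',(560,358)),('sprayer','side',(264,302)),('pot','scene',(303,396)),('pot','side',(518,386))]:
    o=info(k)[2]; q=onz(k,p[0]/1.55,p[1]/1.55,0); d=(q-o)[:2]; d/=np.linalg.norm(d)
    print(n,k,q[:2]+d*(.034 if n=='sprayer' else .035))
print('sprayer head',tri('scene',(565/1.55,268/1.55),'side',(251/1.55,205/1.55)))
st=r.read_state();print(st['ee_pos'])
T=R.from_quat(st['eef_rot']).as_matrix(); t=np.array([.55,.126,.2])-st['ee_pos']
print(T,'shift in tool cm',T.T@t*100)
```

```text
sprayer scene [0.46430843 0.2864856 ]
sprayer side [0.4785434  0.28509545]
pot scene [ 0.6787846  -0.16839225]
pot side [ 0.68130531 -0.1676822 ]
sprayer head (array([0.47460569, 0.26904323, 0.18409827]), np.float64(0.009173254118264425))
[0.27842623 0.55944657 0.22230707]
[[-8.95257587e-01  4.45548900e-01 -1.71564847e-04]
 [ 4.45548933e-01  8.95257517e-01 -3.56129626e-04]
 [-5.07844422e-06 -3.95268285e-04 -9.99999922e-01]] shift in tool cm [-43.62500272 -26.70380901   2.24148348]
```

>>> {"name": "arm_command", "arguments": {
  "moves": [-3.3,-2,-0.3,0,-3.3,-2,-0.3,0,-3.3,-2,-0.3,0,-3.3,-2,-0.3,0,-3.3,-2,-0.3,0,-3.3,-2,-0.3,0,-3.3,-2,0,0,-3.3,-2,0,0,-3.3,-2,0,0,-3.3,-2,0,0,-3.3,-2,0,0,-3.3,-2,0,0],
  "fingers": 0
}}

```text
time: 1.3
ee_pos: [0.5267, 0.1665, 0.2408]
eef_rot: [0.229, 0.973, 0.0, 0.0]
ft_force: [0.4, 0.8, -0.7]
width: 0.015
grip_force: 0.0
```

>>> {"name": "arm_command", "arguments": {
  "moves": [-2,-1.3,0,0,-2,-1.4,0,0,0,0,0,-6,0,0,0,-6,0,0,0,-6,0,0,0,-6,0,0,0,-6,0,0,0,0,0,0,0,0]
}}

```text
time: 2.05
ee_pos: [0.5498, 0.1262, 0.2405]
eef_rot: [-0.029, 1.0, 0.0, -0.0]
ft_force: [-0.6, 0.9, 0.2]
width: 0.0003
grip_force: 0.0
```

Run:
```python
from h import *
I=info('wrist'); save('wrist','w1.png',None,1.55)
np.save('w1.npy',np.array(I,dtype=object),allow_pickle=True)
st=r.read_state();print(st['ee_pos'],st['time'],st['width'],st['ft_force'],R.from_quat(st['eef_rot']).as_matrix())
for n,p in[('base',(.5125,-.0388,.027)),('nut',(.5753,.1004,.07)),('post',(.461,.0695,.054))]: print(n,np.array(proj('wrist',p,I))*1.55)
```

```text
[0.54982865 0.12625014 0.24054471] 2.1 0.00048503727162880616 [ 0.08503981 -0.6483474  -0.01289971] [[-9.98315421e-01 -5.80200011e-02  2.33430211e-05]
 [-5.80199986e-02  9.98315416e-01  9.65583641e-05]
 [-2.89060142e-05  9.50413418e-05 -9.99999995e-01]]
base [214.8111719  205.45653278]
nut [373.98609929 300.87577792]
post [340.27081524 147.63350119]
```

View pics/w1.png

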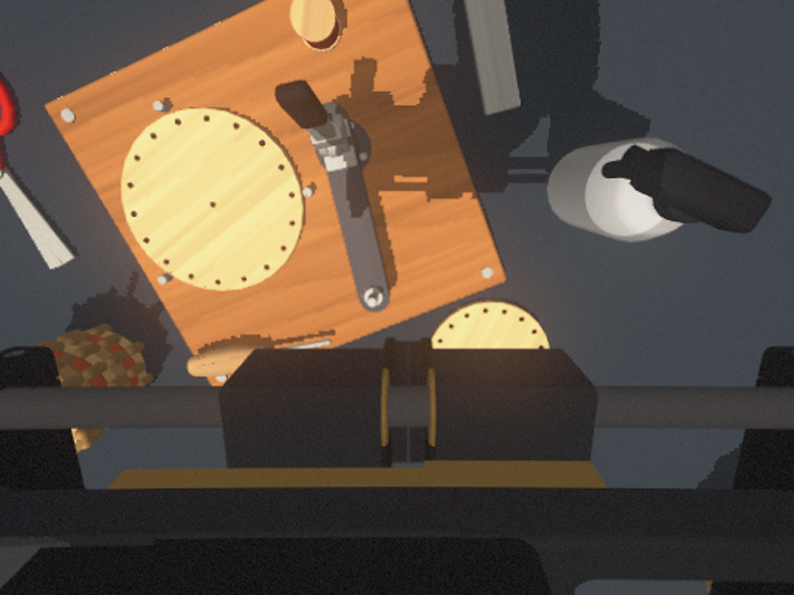

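The wrist view has the base centre at (212,205) and the nut at (373,295), within a few pixels of where I predicted, so the estimates hold. I'll descend beside the strap on its far (anticlockwise) side.

>>> {"name": "arm_command", "arguments": {
  "moves": [-0.8,0.8,2,0,0,0,3,0,0,0,3,0,0,0,3,0,0,0,3,0,0,0,2.5,0,0,0,1.8,0,0,0,1,0,0,0,0.5,0,0,0,0,0]
}}

```text
time: 2.93
ee_pos: [0.5571, 0.1347, 0.0421]
eef_rot: [-0.03, 1.0, -0.0, -0.0]
ft_force: [-0.2, 0.6, -0.5]
width: 0.0002
grip_force: 0.0
```

```bash
cat > arc.py <<'E'
# print tool-frame rows for following strap from angle a0 to a1 (world deg), radius, tangential offset
from h import *
import sys
post=np.array([.461,.0695])
def rows(angs,rad,off,yawlag,steps):
    st=r.read_state(); p=st['ee_pos'][:2]; T=R.from_quat(st['eef_rot']).as_matrix(); ty=np.degrees(np.arctan2(T[1,1],T[0,1]))
    for a in angs:
        u=np.array([np.cos(np.radians(a)),np.sin(np.radians(a))]); n=np.array([-u[1],u[0]])
        t=post+rad*u+off*n; d=(t-p)*100
        y=np.array([np.cos(np.radians(ty)),np.sin(np.radians(ty))]); x=np.array([-y[1],y[0]])
        x=np.array([-y[1],y[0]])
        nt=a+90+yawlag; 
        print('a %.1f  dx %.2f dy %.2f turn %.1f'%(a,d@x,d@y,-(nt-ty))); p=t; ty=nt
E
python3 - <<'E'
from arc import *
st=r.read_state();print(st['ee_pos'],st['ft_force'])
rows([15]+list(np.arange(11,-68,-4)),.11,.029,0,1)
E
```

```text
[0.55713202 0.13470508 0.04210572] [-0.17649342  0.63758916 -0.53569919]
a 15.0  dx -0.21 dy -0.89 turn -11.5
a 11.0  dx -0.18 dy -0.77 turn 4.0
a 7.0  dx -0.18 dy -0.77 turn 4.0
a 3.0  dx -0.18 dy -0.77 turn 4.0
a -1.0  dx -0.18 dy -0.77 turn 4.0
a -5.0  dx -0.18 dy -0.77 turn 4.0
a -9.0  dx -0.18 dy -0.77 turn 4.0
a -13.0  dx -0.18 dy -0.77 turn 4.0
a -17.0  dx -0.18 dy -0.77 turn 4.0
a -21.0  dx -0.18 dy -0.77 turn 4.0
a -25.0  dx -0.18 dy -0.77 turn 4.0
a -29.0  dx -0.18 dy -0.77 turn 4.0
a -33.0  dx -0.18 dy -0.77 turn 4.0
a -37.0  dx -0.18 dy -0.77 turn 4.0
a -41.0  dx -0.18 dy -0.77 turn 4.0
a -45.0  dx -0.18 dy -0.77 turn 4.0
a -49.0  dx -0.18 dy -0.77 turn 4.0
a -53.0  dx -0.18 dy -0.77 turn 4.0
a -57.0  dx -0.18 dy -0.77 turn 4.0
a -61.0  dx -0.18 dy -0.77 turn 4.0
a -65.0  dx -0.18 dy -0.77 turn 4.0
```

>>> {"name": "arm_command", "arguments": {
  "moves": [0,-0.1,0,-6,0,-0.2,0,-6,-0.1,-0.3,0,0,-0.1,-0.3,0,0,-0.2,-0.4,0,2,-0.2,-0.4,0,2,-0.1,-0.4,0,2,-0.1,-0.4,0,2,-0.1,-0.4,0,2,-0.1,-0.4,0,2]
}}

```text
time: 3.77
ee_pos: [0.5739, 0.1046, 0.0428]
eef_rot: [-0.029, 1.0, 0.0, 0.0]
ft_force: [0.1, 2.3, 1.7]
width: 0.0003
grip_force: 1.1
```

Run:
```python
from arc import *
st=r.read_state();print(st['ee_pos'],st['ft_force'],st['torque'])
d=st['ee_pos'][:2]-post; print(np.hypot(*d), np.degrees(np.arctan2(d[1],d[0])-np.arcsin(.028/np.hypot(*d))))
rows([3,-1,-65],.11,.028,0,1)
```

```text
[0.57389563 0.10459082 0.04275026] [0.14257757 2.25913488 1.66211458] [ 0.54606962 -0.05689342  0.02280288]
0.1182234741207646 3.566483503907156
a 3.0  dx 0.46 dy -0.11 turn 0.3
a -1.0  dx -0.17 dy -0.77 turn 4.0
a -65.0  dx 3.66 dy -11.46 turn 64.0
```

>>> {"name": "arm_command", "arguments": {
  "moves": [0.3,-0.6,0,3,-0.1,-0.6,0,3,-0.1,-0.6,0,3,-0.1,-0.6,0,3,-0.1,-0.6,0,3,-0.1,-0.6,0,3,-0.1,-0.6,0,3,-0.1,-0.6,0,3,-0.1,-0.6,0,3,-0.1,-0.6,0,3,-0.1,-0.6,0,3,-0.1,-0.6,0,3]
}}

```text
time: 4.77
ee_pos: [0.5658, 0.032, 0.0428]
eef_rot: [0.282, 0.959, 0.0, 0.001]
ft_force: [2.9, 1.1, -0.0]
width: 0.0003
grip_force: 1.2
```

Run:
```python
from arc import *
st=r.read_state();print(st['ee_pos'],st['ft_force'],st['torque'])
d=st['ee_pos'][:2]-post; print(np.hypot(*d), np.degrees(np.arctan2(d[1],d[0])-np.arcsin(.028/np.hypot(*d))))
rows(np.arange(-36,-66,-3),.11,.028,0,1)
```

```text
[0.56581556 0.03203651 0.04278265] [ 2.85697011  1.05877483 -0.02351719] [ 0.27435498 -0.63398488  0.05681397]
0.11130954589169656 -34.237353676681046
a -36.0  dx -0.30 dy -0.35 turn 3.3
a -39.0  dx -0.13 dy -0.58 turn 3.0
a -42.0  dx -0.13 dy -0.58 turn 3.0
a -45.0  dx -0.13 dy -0.58 turn 3.0
a -48.0  dx -0.13 dy -0.58 turn 3.0
a -51.0  dx -0.13 dy -0.58 turn 3.0
a -54.0  dx -0.13 dy -0.58 turn 3.0
a -57.0  dx -0.13 dy -0.58 turn 3.0
a -60.0  dx -0.13 dy -0.58 turn 3.0
a -63.0  dx -0.13 dy -0.58 turn 3.0
```

>>> {"name": "arm_command", "arguments": {
  "moves": [-0.3,-0.6,0,3,-0.1,-0.6,0,3,-0.1,-0.6,0,3,-0.1,-0.6,0,3,-0.1,-0.6,0,3,-0.1,-0.6,0,3,-0.1,-0.6,0,3,-0.1,-0.5,0,2,-0.1,-0.3,0,2,0,0,0,0]
}}

```text
time: 5.6
ee_pos: [0.5389, -0.0117, 0.0426]
eef_rot: [0.483, 0.876, -0.0, 0.0]
ft_force: [0.3, -0.5, 0.6]
width: 0.0003
grip_force: 0.0
```

Run:
```python
from arc import *
st=r.read_state();print(st['ee_pos'],st['ft_force'],st['torque'])
d=st['ee_pos'][:2]-post; print(np.hypot(*d), np.degrees(np.arctan2(d[1],d[0])-np.arcsin(.028/np.hypot(*d))))
a=r.camera('scene')[:,:,::-1][140:250,215:340]; b=r.camera('side')[:,:,::-1][155:265,135:260]
k=lambda z:cv2.resize(z,(400,352),interpolation=2)
cv2.imwrite('pics/p1.png',np.hstack([k(a),k(b)]))
```

```text
[ 0.53889774 -0.01165092  0.04264884] [ 0.32987096 -0.46916463  0.60837121] [-0.05862982 -0.01595659 -0.01836877]
0.11248790766162949 -60.58511759787561
```

View pics/p1.png

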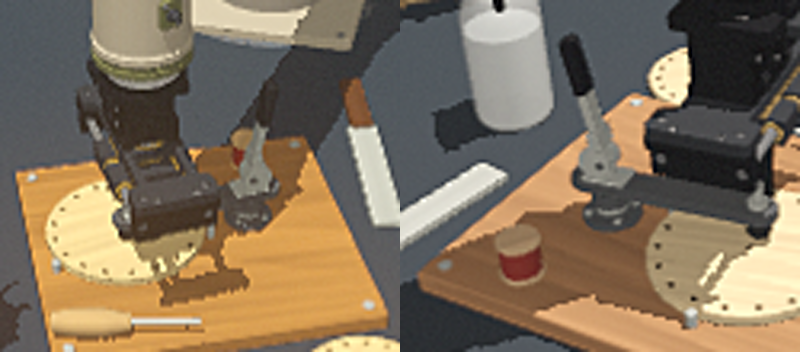

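The right half of the picture shows the strap almost across the base, the spindle top at (758,138) and the lever still up. I'll work out the distance left to swing from the side camera alone.

Run:
```python
from arc import *
sp=onz('side',358/3.2+135,138/3.2+155,.074)[:2]; sp2=onz('side',358/3.2+135,138/3.2+155,.072)[:2]
b=np.array([.51134,-.0417]); print(sp,sp2,sp-b)
po=b+.12*np.array([-.4306,.9025]); 
for v in(sp-po,sp2-po): print(np.degrees(np.arctan2(v[1],v[0])),np.linalg.norm(v))
rows([-62.5,-64.5],.112,.028,0,1)
```

```text
[0.55910566 0.01130295] [0.56083397 0.01385476] [0.04776566 0.05300295]
-29.078332860730097 0.11377878789391392
-27.536334486137427 0.1140903744722376
a -62.5  dx -0.43 dy -0.43 turn 5.0
a -64.5  dx -0.09 dy -0.39 turn 2.0
```

Run:
```python
from arc import *
f=lambda p:tuple(np.round(((np.array(proj('side',p))-[135,155])*3.2+[400,0])))
print('tcp',f(r.read_state()['ee_pos']))
for a in(-28,-45,-60,-64.5):
    u=np.array([np.cos(np.radians(a)),np.sin(np.radians(a))]); q=post+.12*u
    print(a,f([*q,.074]),f([*q,.030]))
print('post',f([*post,.054]),'base',f([.5125,-.0388,.027]))
save('side','p2.png',(170,160,290,260),6)
I=info('wrist');save('wrist','w2.png',None,1.5)
```

```text
tcp (np.float64(755.0), np.float64(196.0))
-28 (np.float64(765.0), np.float64(133.0)) (np.float64(767.0), np.float64(181.0))
-45 (np.float64(764.0), np.float64(160.0)) (np.float64(766.0), np.float64(209.0))
-60 (np.float64(752.0), np.float64(184.0)) (np.float64(754.0), np.float64(234.0))
-64.5 (np.float64(746.0), np.float64(191.0)) (np.float64(748.0), np.float64(241.0))
post (np.float64(607.0), np.float64(172.0)) base (np.float64(748.0), np.float64(244.0))
```

View pics/p2.png

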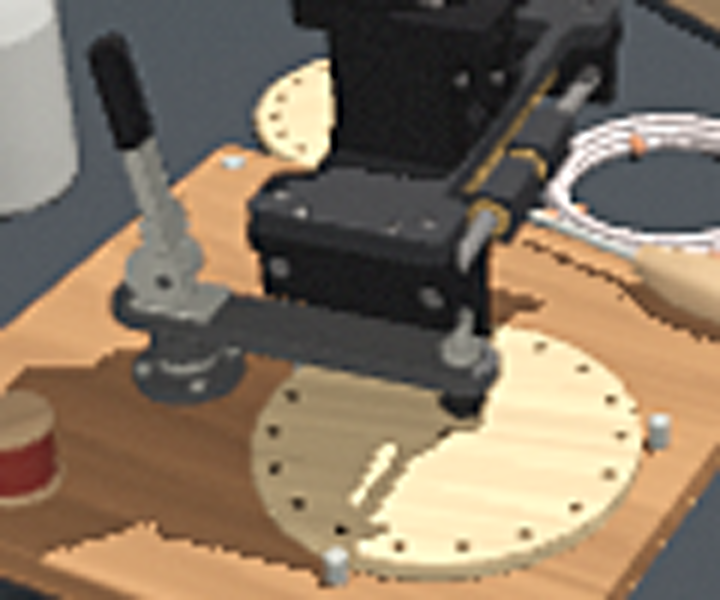

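View pics/w2.png

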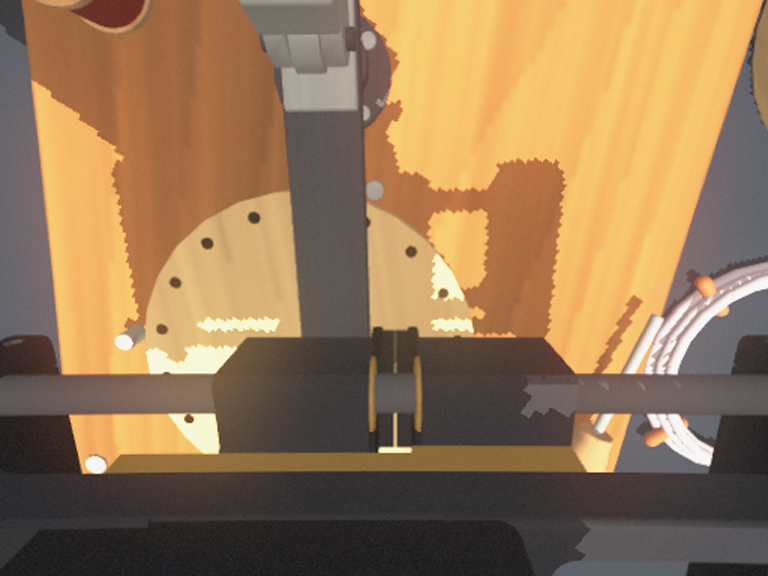

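The enlarged side view shows the nut at (462,345) and the foot at (463,410), so the strap is at about -60°. My earlier reading had picked up a gripper rod by mistake. About 4° more is needed.

>>> {"name": "arm_command", "arguments": {
  "moves": [-0.1,-0.3,0,1,0,-0.3,0,1,0,-0.3,0,1,0,-0.1,0,1,0,0,0,0]
}}

```text
time: 6.22
ee_pos: [0.531, -0.0171, 0.0427]
eef_rot: [0.512, 0.859, 0.0, 0.0]
ft_force: [1.1, 0.0, 0.3]
width: 0.0007
grip_force: 0.5
```

Run:
```python
from arc import *
st=r.read_state();print(st['ee_pos'],st['ft_force'],st['torque'])
d=st['ee_pos'][:2]-post; print(np.hypot(*d), np.degrees(np.arctan2(d[1],d[0])-np.arcsin(.028/np.hypot(*d))))
save('side','p3.png',(170,160,290,260),6)
```

```text
[ 0.53097302 -0.017113    0.04269232] [1.13319578 0.01638024 0.2549711 ] [-0.1112494  -0.21050024  0.00319147]
0.11134646049143247 -65.63026435042345
```

View pics/p3.png

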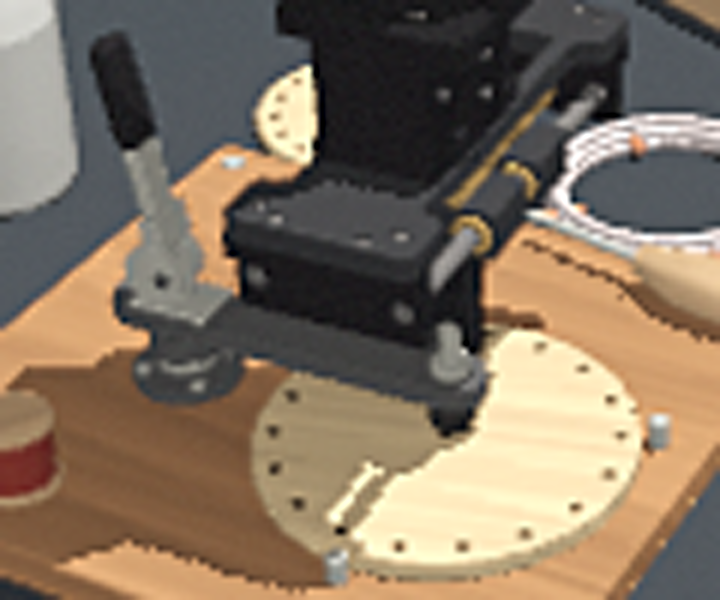

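The foot is now about 3 mm from the base centre: foot bottom at (450,425), with the base mark at (445,429) at that height. I'll back off sideways, rise, and plan the lever press, including the clearance to the sprayer.

>>> {"name": "arm_command", "arguments": {
  "moves": [0,0.3,0,0,0,0.7,0,0,0,1,0,0,0,1,0,0,0,0,-2,0,0,0,-3,0,0,0,-4,0,0,0,-4,0,0,0,-4,0,0,0,-3,3,0,0,0,0]
}}

```text
time: 7.18
ee_pos: [0.5608, -0.0018, 0.2494]
eef_rot: [0.534, 0.845, 0.003, 0.004]
ft_force: [1.1, 0.3, -1.0]
width: 0.0002
grip_force: 0.0
```

```bash
cat > lev.py <<'E'
from h import *
u=np.array([.431,-.9025,0]); n=np.array([.9025,.431,0]); z=np.array([0,0,1.]); ax=np.array([.461,.0695,.070])
def tcp(phi,rho=.082,gap=0.,h=.0095,lat=-.006):
    p=np.radians(phi); e=-u*np.cos(p)+z*np.sin(p); m=u*np.sin(p)+z*np.cos(p)
    return ax+rho*e+(.0055+gap)*m+h*u+lat*n
def shift(t):
    s=r.read_state(); return R.from_quat(s['eef_rot']).as_matrix().T@(t-s['ee_pos'])*100
E
python3 - <<'E'
from lev import *
I=tuple(np.load('w1.npy',allow_pickle=True))
for px in[(605,168),(612,180),(640,147),(770,200),(745,230),(655,205)]: print(px,[onz('wrist',px[0]/1.55,px[1]/1.55,h,I)[:2].round(3) for h in(.15,.18)])
s=r.read_state();print(s['ee_pos'],R.from_quat(s['eef_rot']).as_matrix().round(3)[:,:2].T,s['ft_force'])
f=lambda a,b:tri('scene',a,'side',b)
print('start',shift(tcp(79,gap=.02)),tcp(79,gap=.02)); 
T=R.from_quat(s['eef_rot']).as_matrix(); p=tcp(79,gap=.0)
for a in[70,60,50,40,30,20,12,5,2]: q=tcp(a); print(a,(T.T@(q-p)*100).round(2),q.round(3)); p=q
# base motion check: centre-of-contour shift and foot, from images
save('side','p4.png',(170,160,290,260),6)
E
```

```text
(605, 168) [array([0.467, 0.23 ]), array([0.468, 0.217])]
(612, 180) [array([0.473, 0.235]), array([0.474, 0.222])]
(640, 147) [array([0.455, 0.247]), array([0.458, 0.232])]
(770, 200) [array([0.48 , 0.324]), array([0.479, 0.3  ])]
(745, 230) [array([0.497, 0.315]), array([0.494, 0.292])]
(655, 205) [array([0.486, 0.261]), array([0.484, 0.245])]
[ 0.56075101 -0.00177998  0.24942278] [[-0.429  0.903 -0.002]
 [ 0.903  0.429  0.009]] [ 1.13228728  0.26771277 -0.96683391]
start [ 8.84886161 -6.63832301  9.32356854] [0.4637245  0.04987015 0.15535906]
70 [ 1.26 -0.01  0.26] [0.45  0.079 0.149]
60 [ 1.34 -0.01  0.51] [0.444 0.091 0.144]
50 [ 1.23 -0.01  0.74] [0.439 0.102 0.136]
40 [ 1.08 -0.01  0.94] [0.434 0.112 0.127]
30 [ 0.9  -0.01  1.11] [0.43  0.12  0.116]
20 [ 0.69 -0.01  1.25] [0.427 0.126 0.103]
12 [ 0.39 -0.01  1.08] [0.426 0.13  0.092]
5 [ 0.22 -0.01  0.98] [0.425 0.132 0.083]
2 [ 0.06 -0.    0.43] [0.424 0.132 0.078]
```

>>> {"name": "arm_command", "arguments": {
  "moves": [2.2,-1.7,0,0,2.2,-1.7,0,0,2.2,-1.6,0,0,2.2,-1.6,0,0,0,0,2,0,0,0,3,0,0,0,2.5,0,0,0,1.5,0,0,0,0.3,0,0,0,0,0]
}}

```text
time: 8.07
ee_pos: [0.4593, 0.0487, 0.1484]
eef_rot: [0.533, 0.846, -0.001, -0.001]
ft_force: [-0.6, 0.2, 1.6]
width: 0.0004
grip_force: 0.0
```

Run:
```python
from lev import *
s=r.read_state();print(s['ee_pos'],s['ft_force'],shift(tcp(79)))
b=cv2.resize(r.camera('side')[:,:,::-1][120:270,150:290],(560,600),interpolation=2); cv2.imwrite('pics/p5.png',b)
```

```text
[0.45925862 0.04866464 0.1484145 ] [-0.56394637  0.17623142  1.56519088] [ 1.87953205  0.45533691 -0.31414633]
```

View pics/p5.png

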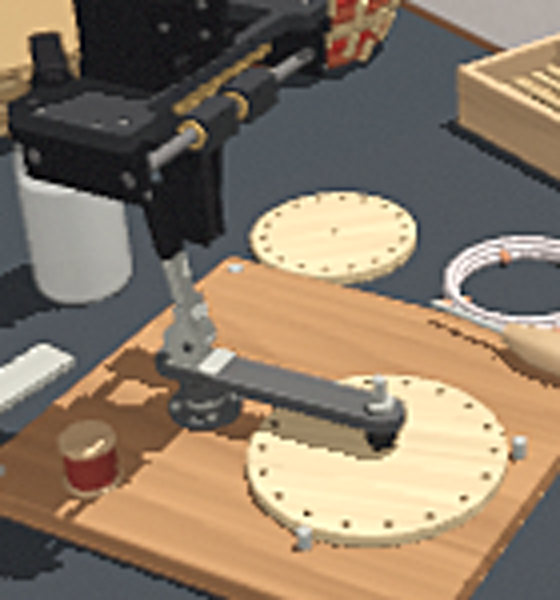

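The picture shows the shut fingers just in front of the upright lever grip, and the foot at (382,445) over the middle of the base. I'll start pushing the lever back along its arc.

>>> {"name": "arm_command", "arguments": {
  "moves": [0.6,0.5,-0.2,0,0.6,0,-0.1,0,0.6,0,0,0,0.6,0,0.1,0,0.6,0,0.2,0,0.7,0,0.2,0,0.7,0,0.3,0,0.6,0,0.4,0,0.6,0,0.4,0,0.5,0,0.5,0,0.5,0,0.5,0]
}}

```text
time: 9.03
ee_pos: [0.4354, 0.111, 0.1259]
eef_rot: [0.533, 0.846, -0.0, -0.0]
ft_force: [-0.3, -2.0, 4.8]
width: 0.0005
grip_force: 1.7
```

Run:
```python
from lev import *
s=r.read_state();print(s['ee_pos'],s['ft_force'],s['torque'])
for a in(45,40,35,30,20,10,5,2): print(a,shift(tcp(a)).round(2))
```

```text
[0.43542784 0.11098329 0.12593695] [-0.32043496 -2.04576555  4.83689325] [-0.27333142  0.27915637  0.04356712]
45 [-0.39 -0.08 -0.59]
40 [ 0.13 -0.08 -0.1 ]
35 [ 0.61 -0.08  0.44]
30 [ 1.03 -0.08  1.02]
20 [ 1.72 -0.08  2.27]
10 [ 2.18 -0.08  3.63]
5 [ 2.32 -0.08  4.33]
2 [ 2.38 -0.08  4.76]
```

>>> {"name": "arm_command", "arguments": {
  "moves": [0.6,0,0.5,0,0.4,0,0.6,0,0.4,0,0.6,0,0.3,0,0.6,0,0.3,0,0.7,0,0.2,0,0.7,0,0.1,0,0.5,0,0,0,0.2,0]
}}

```text
time: 9.7
ee_pos: [0.4261, 0.1315, 0.0825]
eef_rot: [0.533, 0.846, 0.0, -0.0]
ft_force: [-9.0, -5.3, 25.4]
width: 0.0004
grip_force: 12.6
```

Run:
```python
from lev import *
s=r.read_state();print(s['ee_pos'],s['ft_force'],s['torque'])
for a in(10,5,2): print(a,shift(tcp(a)).round(2))
```

```text
[0.4261175  0.13145659 0.08245084] [-9.03405888 -5.30087022 25.39607789] [-0.77651966  1.96478912  0.05545131]
10 [-0.06 -0.12 -0.72]
5 [ 0.08 -0.12 -0.02]
2 [ 0.13 -0.12  0.41]
```

The tip height matches the 5° stop, and the force rose to 25 N where about 5 N would move the lever, so it is at its stop. I'll hold briefly, then lift clear.

>>> {"name": "arm_command", "arguments": {
  "moves": [0,0,0,0,0,0,0,0,0,0,0,0,0,0,-0.5,0,0,0,-1,0,-0.5,0,-2,0,-1,0,-3,0,-1,0,-4,0,-1,0,-4,0,-1,0,-3,0,0,0,0,0,0,0,0,0]
}}

```text
time: 10.7
ee_pos: [0.4465, 0.0906, 0.2596]
eef_rot: [0.534, 0.846, 0.002, 0.001]
ft_force: [0.2, 0.7, -0.6]
width: 0.0007
grip_force: 0.0
```

Run:
```python
from lev import *
s=r.read_state();print(s['ee_pos'],s['ft_force'],s['time'])
im=r.camera('side'); h=cv2.cvtColor(im,cv2.COLOR_RGB2HSV)
# black grip blob near its expected place
for a in(2,5,10,15): print(a,np.round(proj('side',ax+.1*(-u*np.cos(np.radians(a))+z*np.sin(np.radians(a))))), np.round(proj('side',ax+.055*(-u*np.cos(np.radians(a))+z*np.sin(np.radians(a))))))
m=((h[...,2]<55)*255).astype(np.uint8); m[:, :140]=0;m[:,200:]=0;m[:170]=0;m[240:]=0
for c in cv2.findContours(m,0,1)[0]:
    if cv2.contourArea(c)>30: print(cv2.boundingRect(c),cv2.minAreaRect(c))
# foot: dark blob over base; base: pale contour centre
m=np.zeros_like(m); m[205:262,205:285]=((h[205:262,205:285,2]<50)*255)
for c in cv2.findContours(m,0,1)[0]:
    if cv2.contourArea(c)>8: print('foot?',cv2.boundingRect(c))
print('base centre px',proj('side',(.51134,-.0417,.027)))
```

```text
[0.44649271 0.09057439 0.25963229] [ 0.19485193  0.6981677  -0.60457905] 10.7
2 [165. 192.] [180. 197.]
5 [165. 191.] [180. 196.]
10 [165. 188.] [180. 195.]
15 [165. 185.] [180. 193.]
(140, 224, 16, 16) ((145.65573120117188, 229.786865234375), (6.913992404937744, 20.485902786254883), 50.19443130493164)
(157, 213, 13, 10) ((162.94000244140625, 217.42002868652344), (3.8000001907348633, 13.80000114440918), 53.13010025024414)
(145, 186, 36, 16) ((162.5620574951172, 192.74484252929688), (14.699050903320312, 34.54692459106445), 85.2363510131836)
base centre px (np.float64(244.10861909215328), np.float64(232.10731141959684))
```

Run:
```python
from lev import *
im=r.camera('side'); g=cv2.cvtColor(im,cv2.COLOR_RGB2GRAY)
print(g[220:240,232:258:1])
I=info('side')
print('foot bottom expect',proj('side',(.51134,-.0417,.027)))
```

```text
[[120 118 119 119 120 117 115 111 108 109 122 143 131 133 174 235 225 241
  239 237 236 235 235 235 235 235]
 [119 120 121 121 118 121 119 118 118 117 118 114 131 132 155 197 174 183
  229 239 234 234 234 234 234 234]
 [119 118 119 117 117 120 123 122 121 121 122 116 130 162 197 226 193 107
  150 209 239 235 234 234 234 234]
 [126 122 119 119 118 118 119 111  56  73 154 219 220 216 210 204 147 101
  131 208 241 237 237 237 237 237]
 [ 76  82 108 127 127 122 121 121 104  53 110 155 156 157 158 154 110 111
  106 171 245 237 237 235 235 234]
 [ 60  62  68  73  75  87 110 131 126 117 112  76  96 103 121 119 116 117
   92 158 250 242 240 239 239 238]
 [ 57  55  58  57  61  64  68  76  77  95 122 125 122 120 122 121 116  96
   54 158 250 243 242 241 241 242]
 [109 113  71  60  55  58  61  60  62  63  71  75  73  76  85  72  73  66
   64 161 241 236 237 239 241 241]
 [142 145 143 141 114  69  73  53  59  63  63  61  63  64  66  62  65  55
  112 212 234 228 228 228 229 228]
 [136 136 137 138 137 137 140 139 119  78  60  70  69  69  68  68  63  93
  182 236 230 226 225 225 225 225]
 [137 137 
[... 464 characters left out ...]
127 132 134 132 131 124 176 248 241
  239 238 239 239 239 240 239 238]
 [235 234 235 235 236 236 238 239 235 237 239 239 239 240 239 237 241 239
  239 239 239 239 239 239 239 238]
 [235 235 235 234 235 234 235 236 237 237 237 237 237 236 236 235 234 234
  233 234 234 235 235 237 239 240]
 [234 235 234 234 235 235 234 234 235 234 234 234 234 234 234 234 234 234
  233 233 232 232 233 234 237 239]
 [232 233 234 233 234 233 234 234 234 235 234 235 234 235 234 234 234 234
  233 233 235 234 234 234 234 233]
 [234 235 238 239 240 239 238 237 236 235 234 233 233 233 233 233 234 234
  234 234 234 234 234 233 233 232]]
foot bottom expect (np.float64(244.10861909215328), np.float64(232.10731141959684))
```

Run:
```python
from lev import *
q=onz('side',245.2,230.6,.027); print(q, np.linalg.norm(q[:2]-[.51134,-.0417]))
if np.linalg.norm(q[:2]-[.51134,-.0417])<.011: print(r.close_job())
```

```text
[ 0.51657927 -0.03864895  0.027     ] 0.006062908543969145
the job is handed in; nothing more can be done
None
```

The job is handed in, with no verdict returned: the strap is over the base with its foot about 6 mm from the centre, the cam lever is pressed to its stop (25 N felt there; the foot's grip was not measured), and the arm is drawn back clear.

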